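# Seat the proud sample vial and start the run

## Task

One vial in the sample rack stands higher than the others: with closed fingertips press it gently down until it is fully home, level with the rest, without gripping or lifting it. Then press the large round start key on the control unit, let it come back up and withdraw. Do not touch the other vials or press any other key, and leave the bottle, beaker and jar where they stand.

Things in the scene. Friction and masses are not known exactly. Their poses are not given: they have to be found in the camera images.
- raised_vial_top (a point): centre of the flat cap top of the vial that stands proud in the rack. An amber glass vial, 22 mm in diameter and 75 mm tall, with a plain aluminium cap 21 mm in diameter; it looks like the five others and only stands 15 to 22 mm higher. It can be in any of the rack's six pockets. It slides straight up and down
- raised_vial (a joint): how far this vial stands above its seat, in m: 0 = fully home, cap top 83 mm above the bench like the others; within 3 mm counts. Friction holds it: pushing it down takes about 4 N. The pocket floor is sprung: while pressed the vial also gives 1 mm per 4 N (at most 6 mm, then a firm stop) and springs back by that much, so press it a few mm below level. The glass breaks above 40 N
- rack: fixed grey plastic block, 110 x 160 x 50 mm (x, y, z), origin at the centre of its underside, on the bench. Six pockets in 2 rows along its y, 50 mm apart in x and in y, each holding an upright vial
- vial_1: one of the five seated amber glass vials (22 mm in diameter, 75 mm tall, cap top 83 mm above the bench), loose in a rack pocket; origin at the centre of its underside. Leave alone
- vial_2: one of the five seated amber glass vials (22 mm in diameter, 75 mm tall, cap top 83 mm above the bench), loose in a rack pocket; origin at the centre of its underside. Leave alone
- vial_3: one of the five seated amber glass vials (22 mm in diameter, 75 mm tall, cap top 83 mm above the bench), loose in a rack pocket; origin at the centre of its underside. Leave alone
- vial_4: one of the five seated amber glass vials (22 mm in diameter, 75 mm tall, cap top 83 mm above the bench), loose in a rack pocket; origin at the centre of its underside. Leave alone
- vial_5: one of the five seated amber glass vials (22 mm in diameter, 75 mm tall, cap top 83 mm above the bench), loose in a rack pocket; origin at the centre of its underside. Leave alone
- keypad: fixed control unit, a flat white box 120 x 170 x 40 mm (x, y, z) with keys on top; origin at the centre of its underside, on the bench; its -x edge is the one towards the operator. In its frame: black screen on the far (+x) left (+y) part, four square arrow keys in a cross around (-25, 38) mm, start key at (-22, -45) mm, small stop key at (36, -45) mm
- start_key_top (a point): centre of the top of the start key: the large round key, 28 mm in diameter, plain white; its top is 62 mm above the bench when released
- start_key (a joint): travel of the start key in m: 0 released, 0.006 fully down; it counts as pressed beyond 0.004. Spring, 5 N when fully down; it comes back up by itself
- stop_key (a joint): travel of the stop key, the small round key (16 mm in diameter), 58 mm beyond the start key: 0 released, 0.006 fully down. Leave alone
- arrow_far (a joint): travel of the far square arrow key (13 mm) of the cross, 0 released, 0.005 fully down. Leave alone
- arrow_near (a joint): travel of the near square arrow key (13 mm) of the cross, 0 released, 0.005 fully down. Leave alone
- arrow_left (a joint): travel of the left square arrow key (13 mm) of the cross, 0 released, 0.005 fully down. Leave alone
- arrow_right (a joint): travel of the right square arrow key (13 mm) of the cross, 0 released, 0.005 fully down. Leave alone
- solvent_bottle: glass bottle with a blue cap, 80 mm in diameter, 170 mm tall, standing; origin at the centre of its underside. Leave alone
- beaker: glass beaker, 68 mm in diameter, 85 mm tall, standing; origin at the centre of its underside. Leave alone
- septum_jar: small jar with a white lid, 44 mm in diameter, 50 mm tall, standing; origin at the centre of its underside. Leave alone
Things that resemble listed ones, but are neither listed nor needed, are in the scene too. What is shaped like the keypad but brown or pink is not meant.

How it is judged:
On the way, in this order (a step that is already met when the one before it is completed fails the run):
1. the proud vial is pressed fully home (within 3 mm) (value of joint raised_vial below 0.003 m), for 0.2 s.
2. the start key is pressed (beyond 4 mm) (value of joint start_key above 0.004 m), for 0.04 s.
At the end, for the whole second after the job is handed in: the proud vial is within 3 mm of its seat, the start key is up again (within 1 mm), the other vials are within 6 mm and the bottle, beaker and jar within 15 mm of where they stood, all at rest (value of joint raised_vial below 0.003 m and value of joint start_key below 0.001 m and distance of each of vial_1, vial_2, vial_3, vial_4, vial_5 from where it was at the start of the episode below 0.006 m and distance of each of solvent_bottle, beaker, septum_jar from where it was at the start of the episode below 0.015 m and linear speed of each of vial_1, vial_2, vial_3, vial_4, vial_5, solvent_bottle, beaker, septum_jar below 0.02 m/s); the robot touches nothing.
It fails at once if the start key is pressed while the vial still stands more than 4 mm proud (value of joint start_key above 0.003 m and value of joint raised_vial above 0.004 m).
It fails at once if the proud vial is lifted (more than 26 mm above its seat) or pressed with more than 40 N (value of joint raised_vial above 0.026 m or contact force between any of the fingers, the arm and raised_vial above 40 N).
It fails at once if another vial is touched with more than 2 N or moved more than 6 mm (contact force between any of the fingers, the arm and vial_1 above 2 N or contact force between any of the fingers, the arm and vial_2 above 2 N or contact force between any of the fingers, the arm and vial_3 above 2 N or contact force between any of the fingers, the arm and vial_4 above 2 N or contact force between any of the fingers, the arm and vial_5 above 2 N or distance of any of vial_1, vial_2, vial_3, vial_4, vial_5 from where it was at the start of the episode above 0.006 m).
It fails at once if another key is pressed more than 2 mm (value of joint any of arrow_far, arrow_near, arrow_left, arrow_right, stop_key above 0.002 m).
It fails at once if the bottle, beaker or jar is moved more than 15 mm (distance of any of solvent_bottle, beaker, septum_jar from where it was at the start of the episode above 0.015 m).
It also fails if it takes over 32 s, if anything falls off the work surface, if the arm or the gripper's body presses on something with over 40 N, if the wrist force passes 120 N, or if a joint passes its speed limit or range.

## Robot

A 7-joint arm with a two-finger parallel gripper is mounted at the origin on the work surface. World frame = base frame: x ahead of the robot, y to its left, z up, the work surface at z = 0. Lengths are in m, angles in rad, forces in N, time in s.
With the tool pointing down it reaches from about 0.35 to 0.9 m from the base axis. Payload 19.9 kg.
Tool frame: the origin (TCP) lies on the centre line of the jaws, within the pads' length; the fingertips stand 14 mm ahead of it and the grasp point (between the pads) lies 5 mm behind it (bot.tips_ahead is the distance from the TCP to the fingertips, in m); x points along the fingers, y is the direction in which the jaws open and shut, and the axes are right-handed (so a half turn about x gives the same grasp; the last joint's range is limited). The gripper opens to 85 mm and grips with 20 to 120 N. Pads are 22 mm wide; open, the fingers measure 114 mm over their backs; the gripper's body (76 mm by 85 mm) begins 54 mm behind the grasp point. The pads swing forward as they close: fully open they stand 13 mm farther back than shut.
Start: joints at [-1.244, 0.417, -0.01, 1.614, 0.005, 1.111, -0.053], TCP at [0.225, 0.583, 0.245] pointing down, gripper open.
Joint ranges: [-2.81, 2.81], [-0.39, 2.02], [-1.27, 1.25], [0.06, 2.57], [-1.19, 4.33], [0.19, 2], [-2.82, 2.82]. Speed limits (rad/s): [1.89, 1.89, 2.39, 2.39, 3.01, 3.01, 3.01].

## Interface

Orientations are given as [roll, pitch, yaw] about the fixed x, y, z axes, in that order (R = Rz(yaw) Ry(pitch) Rx(roll)).
In Python, from plant import bot, viewer, spotter gives the robot as it stands. Calls block until the motion is done:
- bot.move_ptp(position, orientation): joint-space move of the TCP to a pose.
- bot.line_to(position, rate=0.15, frame=None): straight line of the TCP; frame=None keeps the orientation; rate is the mean speed in m/s.
- bot.goto_joints(angles): joint-space move.
- bot.set_gripper(opening, newtons=None): finger opening in m; newtons is the grip in N (None keeps the last); returns when the fingers have stopped.
- bot.wait(seconds).
- bot.inverse_kinematics(position, orientation): joint angles nearest the present ones, or None.
- viewer.get_image(name): name is "scene" or "top" or "wrist"; returns a dict with "img" (480x640x3 uint8, blue, green, red), "fx", "fy", "cx", "cy" (pixels), "rvec" (rotation vector, rad) and "tvec" (3), from world to camera coordinates, as OpenCV has them. Camera axes: x right, y down, z forward; pixel columns grow to the right and rows downward; lengths in m; the calibration is good to about 2 mm. A picture is of the moment at which its call begins. There is no depth.
A pose or a line that the arm cannot do raises bot.PlanningError and nothing moves.
- bot.finish_job(): hands the job in, once; it reports no verdict.
Trained networks look in the newest picture that a camera, given by its name, has taken for a name from the list of things; names that differ only in an ending like _2 or _b are one class to them, and where a whole thing is asked for, a point or a joint stands for the part that bears it (a point fixed in the world has none). Each returns a list of dicts, best first, with "confidence" (0 to 1); they miss things now and then, are a little off and sometimes report something else, mostly with a low value. They report only what shows in the picture. A call takes as long as a camera call. They do not tell look-alikes from the thing itself.
- spotter.look_for(camera, thing): "extent" ([left, top, right, bottom] in pixels, round what is visible of it).
- spotter.cut_out(camera, thing): "region" (480x640 bool, what is visible of it) and "extent" ([left, top, right, bottom] in pixels, round what is visible of it).
- spotter.tip_of(camera, thing): "position" ([column, row] in pixels: a listed point, or the origin of a listed thing).
Readings, each from a call of its own:
- bot.read_time(): time.
- bot.read_joint_positions(): joint angles.
- bot.read_qd(): joint speeds.
- bot.read_tau(): joint torques, N m.
- bot.read_tool_pos(): TCP position.
- bot.read_eef_rot(): TCP orientation.
- bot.read_ft_force(): force on the tool from outside, world axes, zero at the start.
- bot.read_ft_torque(): the same for the moment, N m.
- bot.read_finger_gap(): finger opening in m.
Only numpy, scipy, OpenCV 4.12 (cv2) and the standard library are available. Lean on these libraries where they do the work, as an engineer would, in place of code of your own. Each camera call takes 0.05 s, during which the arm holds its last target. There are 200 camera calls.

## Working session

There is one attempt and no reset: what is moved stays moved. The work goes in short steps, each a Python script; the robot and the scene stay as the last script left them, time stands still between calls to the robot, and variables do not carry over. Pictures are saved under pics/ and viewed, about 8 in all and at most 12, crops included, and the job is handed in when it is done.

```bash
mkdir -p pics; python3 - <<'E'
from plant import bot, viewer, spotter
import cv2, json
for c in ("scene","top"):
    d=viewer.get_image(c); cv2.imwrite(f"pics/{c}1.png",d["img"])
    print(c,d["fx"],d["cx"],d["cy"],d["rvec"],d["tvec"])
    for t in ("raised_vial_top","start_key_top"):
        print(t,[(round(r["confidence"],2),r["position"]) for r in spotter.tip_of(c,t)])
    for t in ("rack","keypad"):
        print(t,[(round(r["confidence"],2),r["position"]) for r in spotter.tip_of(c,t)])
print(bot.read_time(),bot.read_eef_rot(),bot.tips_ahead)
E
```

```text
scene 622.7712063058314 322.4296588374239 248.65036632107902 [ 2.20148611  0.73212711 -0.30134932] [-0.48755217 -0.06617447  1.71169218]
raised_vial_top [(0.76, [240.1, 320.1])]
start_key_top [(0.65, [261.1, 210.2]), (0.5, [336.1, 261.6]), (0.46, [324.8, 165.6])]
rack [(0.77, [250.7, 357.4])]
keypad [(0.96, [276.0, 219.7]), (0.85, [350.0, 269.0]), (0.62, [330.5, 176.4])]
top 546.7635156342253 314.1101856645399 243.96330892756933 [ 2.05999345 -2.15733446  0.22245412] [0.13980118 0.53101126 1.38656691]
raised_vial_top [(0.57, [404.4, 232.0]), (0.43, [423.0, 247.7])]
start_key_top [(0.44, [185.4, 350.5]), (0.41, [300.0, 246.2]), (0.39, [290.9, 345.0])]
rack []
keypad [(0.92, [281.7, 250.4]), (0.81, [170.7, 354.9]), (0.58, [268.4, 352.8])]
0.5 [-1.35183145  1.57061676 -1.71962286] 0.014
```

View pics/scene1.png

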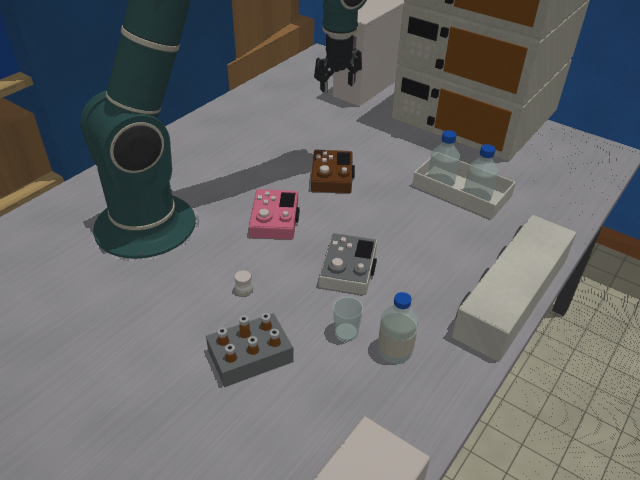

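View pics/top1.png

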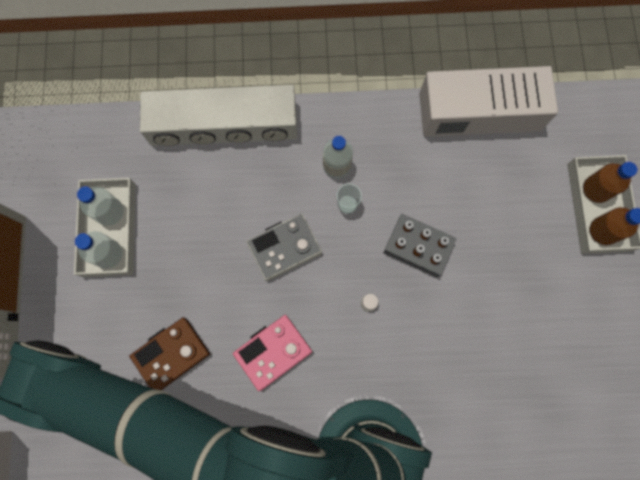

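The raised vial is the middle one of the row nearer the robot (scene (244,321), top (420,249)). The control unit wanted is the white/grey one, with its start key at scene (337,264), top (302,244); the pink and brown units are look-alikes. Next I compute positions and look with the wrist camera above each.

```bash
cat > h.py <<'E'
from plant import bot, viewer, spotter
import cv2, numpy as np
def onplane(d,uv,z):
    R=cv2.Rodrigues(np.array(d["rvec"],float))[0]; t=np.array(d["tvec"],float)
    r=R.T@np.array([(uv[0]-d["cx"])/d["fx"],(uv[1]-d["cy"])/d["fy"],1]); o=-R.T@t
    return o+r*(z-o[2])/r[2]
def pix(d,p):
    K=np.array([[d["fx"],0,d["cx"]],[0,d["fy"],d["cy"]],[0,0,1]])
    return cv2.projectPoints(np.array([p],float),np.array(d["rvec"]),np.array(d["tvec"]),K,None)[0].ravel()
E
python3 - <<'E'
from h import *
s=viewer.get_image("scene");t=viewer.get_image("top")
print("vial",onplane(s,(240.1,320.1),.101),onplane(s,(244,319),.101),onplane(t,(420,249),.101))
print("key",onplane(s,(336.1,261.6),.062),onplane(t,(300,246.2),.062),onplane(t,(302,244),.062))
for n,uv in dict(bottle=(338,160),beaker=(348,205),jar=(370,303)).items(): print(n,onplane(t,uv,.03))
V=onplane(t,(420,249),.101)
print(bot.read_time())
for off in (-.06,-.03):
  for z in (.3,.35):
    q=bot.inverse_kinematics([V[0]+off,V[1],z],bot.read_eef_rot()); print(off,z,q)
w=viewer.get_image("wrist"); R=cv2.Rodrigues(np.array(w["rvec"]))[0]
print("cam pos",-R.T@w["tvec"],"axis",R[2],w["fx"])
E
```

```text
vial [ 0.50654062 -0.16538792  0.101     ] [ 0.51105021 -0.15803787  0.101     ] [ 0.50165083 -0.15370903  0.101     ]
key [0.54015752 0.14282563 0.062     ] [0.53150685 0.15248891 0.062     ] [0.53716957 0.14699596 0.062     ]
bottle [0.77809641 0.03783506 0.03      ]
beaker [0.64702089 0.01766786 0.03      ]
jar [ 0.37729616 -0.02441056  0.03      ]
0.6
-0.06 0.3 [-0.64987869  0.1047281   0.99266346  1.94483323 -0.09637171  1.14112281
  1.58354353]
-0.06 0.35 [-0.72347505  0.03453837  1.03036003  1.87190649 -0.03110939  1.25203351
  1.51940241]
-0.03 0.3 [-0.58335276  0.18934175  0.95193486  1.88296071 -0.16843714  1.15319993
  1.63191793]
-0.03 0.35 [-0.64743399  0.13538527  0.99948545  1.81148845 -0.1195118   1.25865277
  1.58774938]
cam pos [0.16036456 0.60752928 0.37396074] axis [ 0.25776472 -0.09927588 -0.96109398] 332.9707943566034
```

```bash
python3 - <<'E'
from h import *
bot.set_gripper(0.0,20)
def down(a): return [0,np.pi/2,a]
K=np.array([.537,.147]);V=np.array([.505,-.156])
def best(P,z):
    out=[]
    for a in np.arange(-3.1,3.1,.2):
        q=bot.inverse_kinematics([*P,z],down(a))
        if q is not None: out.append((np.abs(q-bot.read_joint_positions()).max()+abs(q[2]),a,q))
    return min(out,key=lambda o:o[0])
for n,P in (("key",K),("vial",V)):
    c,a,q=best(P,.28); print(n,c,a,np.round(q,2))
    bot.move_ptp([*P,.28],down(a))
    d=viewer.get_image("wrist"); cv2.imwrite(f"pics/w_{n}.png",d["img"]); np.save(f"w_{n}.npy",d,allow_pickle=True)
    for t in ("raised_vial_top","start_key_top"):
        for r in spotter.tip_of("wrist",t): print(t,round(r["confidence"],2),r["position"],onplane(d,r["position"],.101 if "vial" in t else .062))
    print(bot.read_time(),bot.read_tool_pos(),bot.read_ft_force())
E
```

```text
key 0.991041022554604 -0.8999999999999981 [-0.65  0.28  0.39  1.76 -0.12  1.13  0.45]
start_key_top 0.84 [320.1, 219.5] [0.54107831 0.14721408 0.062     ]
start_key_top 0.83 [112.4, 3.5] [0.2721061  0.18498873 0.062     ]
3.5083 [0.53681145 0.14782484 0.27986152] [-0.22221831 -0.26299923  0.59049776]
vial 0.9896748926218875 -1.2999999999999985 [-0.31  0.24  0.65  1.83 -0.16  1.12  0.67]
raised_vial_top 0.95 [320.6, 227.1] [ 0.50967788 -0.15588575  0.101     ]
raised_vial_top 0.42 [333.2, 224.0] [ 0.52031513 -0.14977264  0.101     ]
4.825 [ 0.50553592 -0.15464744  0.27988518] [ 0.44175113 -0.88752974  0.27201663]
```

```bash
python3 - <<'E'
import cv2,numpy as np
a=cv2.imread("pics/w_key.png");b=cv2.imread("pics/w_vial.png")
cv2.imwrite("pics/both.png",np.hstack([cv2.resize(x[100:400,170:470],(400,400)) for x in(a,b)]))
E
```

```text
(no output)
```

View pics/both.png

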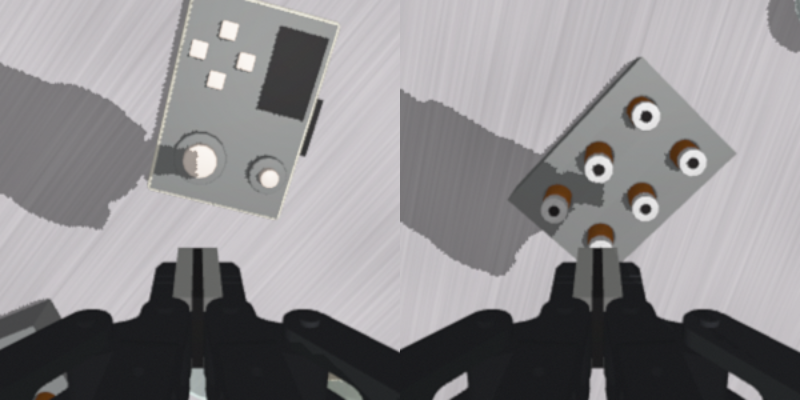

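Left panel: the start key is at wrist pixel (320,221). Right panel: six caps, the candidate at wrist pixel (319,227). I'll check by projecting into the scene picture that this is the proud one, with its height.

```bash
python3 - <<'E'
from h import *
d=np.load("w_vial.npy",allow_pickle=True).item(); s=viewer.get_image("scene")
for u,v in [(645,116),(598,168.5),(553,210),(692,161),(645,208)]:
    uv=((u-400)*.75+170,v*.75+100)
    for z in (.083,.101):
        P=onplane(d,uv,z); print(z,P[:2].round(4),pix(s,P).round(1),end=" | ")
    print()
c=s["img"][300:380,195:305]; cv2.imwrite("pics/rack.png",cv2.resize(c,None,fx=7,fy=7,interpolation=cv2.INTER_CUBIC))
E
```

```text
0.083 [ 0.531  -0.1128] [265.3 316.3] | 0.101 [ 0.5286 -0.1114] [264.5 309.8] | 
0.083 [ 0.5087 -0.1597] [243.2 324.6] | 0.101 [ 0.5076 -0.1557] [243.5 317.6] | 
0.083 [ 0.4842 -0.2007] [221.7 330.9] | 0.101 [ 0.4844 -0.1945] [223.  323.6] | 
0.083 [ 0.5749 -0.1351] [274.2 331.9] | 0.101 [ 0.57   -0.1325] [273.  324.5] | 
0.083 [ 0.5521 -0.1799] [252.3 339.8] | 0.101 [ 0.5485 -0.1748] [252.1 332. ] |
```

View pics/rack.png

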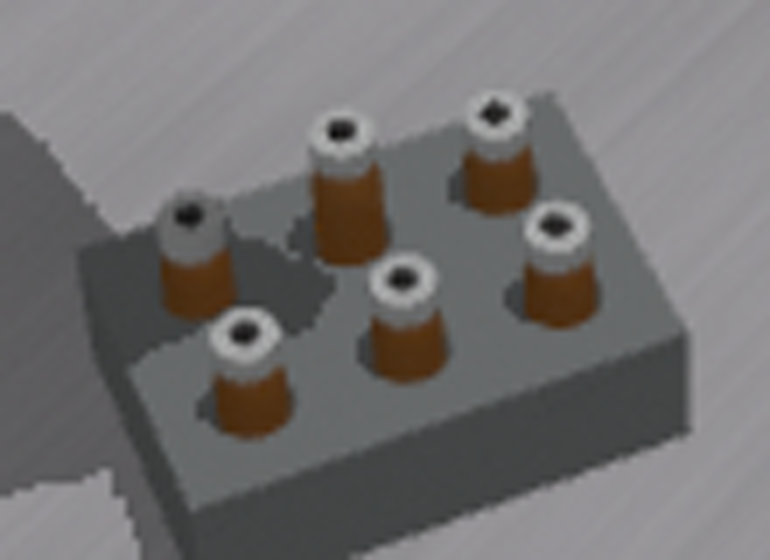

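The proud vial is confirmed at about (0.508, −0.156), cap height about 0.10. Pressing it with force monitoring.

```bash
cat >> h.py <<'E'
def press(x,y,z0,ztop,zmin,fmax,step=.001):
    """Descend with the tips; heights are of the fingertips. Stops at force fmax or zmin, returns log."""
    T=bot.tips_ahead
    bot.line_to([x,y,z0+T],rate=.12); bot.wait(.2)
    f0=bot.read_ft_force()[2]; bot.line_to([x,y,ztop+T],rate=.03); z=ztop; log=[]
    while z>zmin:
        z-=step; bot.line_to([x,y,z+T],rate=.02); f=bot.read_ft_force()[2]-f0
        log.append((round(z*1e3,1),round((bot.read_tool_pos()[2]-T)*1e3,1),round(f,1)))
        if f>fmax: break
    bot.wait(.1); log.append(("held",round(bot.read_ft_force()[2]-f0,1)))
    return log
E
python3 - <<'E'
from h import *
print(*press(.508,-.156,.125,.105,.0775,19,.0015),bot.read_time())
bot.line_to([.508,-.156,.16],rate=.1)
s=viewer.get_image("scene"); cv2.imwrite("pics/rack2.png",cv2.resize(s["img"][280:380,195:305],None,fx=6,fy=6,interpolation=cv2.INTER_CUBIC))
print(bot.read_time())
E
```

```text
(103.5, np.float64(103.5), np.float64(0.6)) (102.0, np.float64(101.9), np.float64(-0.1)) (100.5, np.float64(100.4), np.float64(0.2)) (99.0, np.float64(98.9), np.float64(-0.2)) (97.5, np.float64(97.6), np.float64(2.7)) (96.0, np.float64(96.0), np.float64(3.6)) (94.5, np.float64(94.5), np.float64(2.8)) (93.0, np.float64(92.9), np.float64(3.8)) (91.5, np.float64(91.4), np.float64(2.2)) (90.0, np.float64(89.9), np.float64(3.3)) (88.5, np.float64(88.4), np.float64(3.0)) (87.0, np.float64(86.9), np.float64(3.4)) (85.5, np.float64(85.4), np.float64(3.1)) (84.0, np.float64(83.9), np.float64(2.6)) (82.5, np.float64(82.4), np.float64(2.6)) (81.0, np.float64(81.1), np.float64(7.6)) (79.5, np.float64(79.8), np.float64(11.7)) (78.0, np.float64(78.6), np.float64(16.9)) (76.5, np.float64(77.3), np.float64(20.9)) ('held', np.float64(20.7)) 12.0667
12.9583
```

View pics/rack2.png

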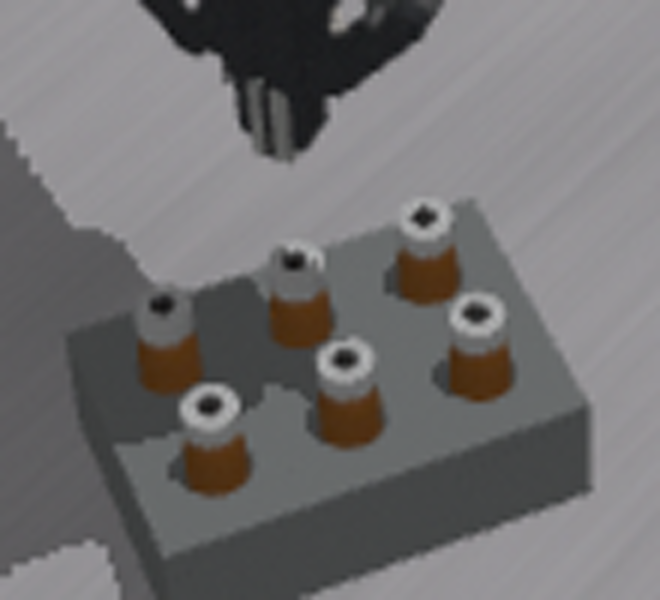

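The vial is now level: its cap, at crop (293,262), sits at the midpoint of the row ends, (293,261). The force profile also shows the sprung floor from about 82.5 mm. Now the start key.

```bash
python3 - <<'E'
from h import *
bot.line_to([.508,-.156,.25],rate=.25)
bot.move_ptp([.540,.147,.2],[0,np.pi/2,-.9])
print(*press(.540,.147,.085,.066,.0545,8),bot.read_time())
bot.line_to([.540,.147,.25],rate=.15); bot.wait(.3)
s=viewer.get_image("scene"); cv2.imwrite("pics/end.png",cv2.resize(s["img"][180:400,190:440],None,fx=2.5,fy=2.5,interpolation=cv2.INTER_CUBIC))
print(bot.read_time(),bot.read_ft_force())
E
```

```text
(65.0, np.float64(65.1), np.float64(-0.0)) (64.0, np.float64(63.9), np.float64(1.6)) (63.0, np.float64(62.9), np.float64(0.1)) (62.0, np.float64(62.0), np.float64(1.5)) (61.0, np.float64(61.0), np.float64(1.9)) (60.0, np.float64(60.0), np.float64(2.2)) (59.0, np.float64(59.0), np.float64(3.8)) (58.0, np.float64(58.0), np.float64(3.9)) (57.0, np.float64(57.0), np.float64(5.2)) (56.0, np.float64(56.1), np.float64(5.5)) (55.0, np.float64(55.8), np.float64(22.5)) ('held', np.float64(22.1)) 19.475
21.1833 [ 0.47989066 -0.55672947 -0.26503584]
```

View pics/end.png

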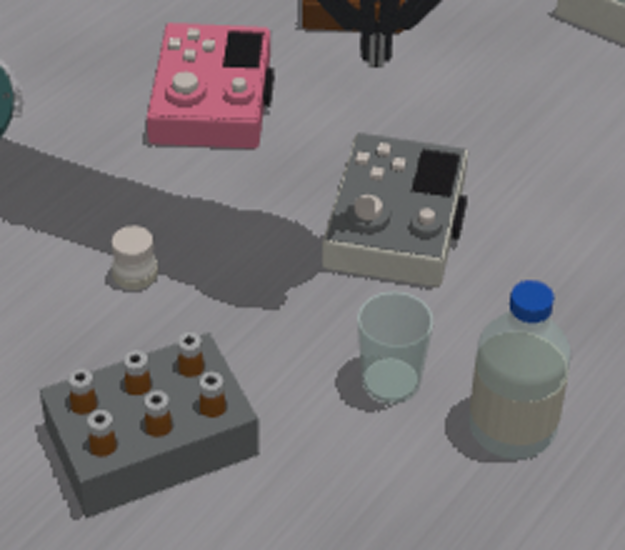

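The vials are level (middle one at crop (136,358)), the start key is up again (370,207), the bottle, beaker and jar look unmoved, and the arm is clear. Handing in.

```bash
python3 -c "
from plant import bot
bot.finish_job(); print(bot.read_time())"
```

```text
the job is handed in; nothing more can be done
the job is handed in; nothing more can be done
```

I pressed the raised vial home and then the start key, withdrew the arm, and handed the job in at about 21 s of the 32 s limit. No verdict is reported back.

- **Vial:** it was the middle one in the row nearer the robot. I pressed it with closed fingertips to about 77 mm above the bench, with a peak force of about 21 N. The force rose steadily from about 82.5 mm, as expected from the sprung floor. Afterwards its cap was level with its neighbours in the picture.
- **Start key:** I pressed the key on the white/grey unit to its stop, about 6 mm down. The force was about 5.5 N at full travel and 22 N on the stop. It looked up again after I withdrew.
- **Final picture:** the other vials, bottle, beaker and jar showed no visible movement. The arm was clear, with the wrist force back near zero. I judged these by eye rather than measuring them.

No check failed. The camera estimates of each target's position differed by up to about 1 cm, and I used the close wrist-camera view.

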